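# Spot-check a slide warmer with a surface thermometer

### The job

Check the plate of the slide warmer: fold its hinged cover open until it stands straight upright, then take the surface thermometer with the blunt sprung tip (the taller one with the rectangular handle, not the short round-headed needle one) out of the leaning stand and hold it upright with its tip on the ring engraved in the warming plate, pressed down lightly so that the sprung tip goes in about half way. The program finishes while the gripper still holds the thermometer there; the cover stays standing. Do not touch the glass slides, and leave the needle thermometer in the stand and the other things on the bench where they are.

Things in the scene. Friction and masses are not known exactly. Their poses are not given: they have to be found in the camera images.
- warmer: slide warmer, fixed to the bench: white housing 180 (x) x 250 (y) x 56 mm with a bare aluminium warming plate, 150 x 224 mm, whose top is 60 mm above the bench. Origin: centre of the underside; x points to the back (hinge side), z up. Front controls are look only. When the cover is upright it stands behind the hinge line, 108 mm behind the ring mark
- cover (a joint): hinge of the grey sheet-metal cover over the warmer, rad: 0 shut, grows as it opens, 1.57 straight upright, stop at 2.0. It starts shut or a little ajar. A stiff friction hinge: the cover stays at any angle; about 2 to 5 N at the handle moves it
- cover_hinge (a point): middle of the cover's hinge line, 88 mm behind the warmer's origin and 62 mm up; the axis is parallel to the warmer's y, same orientation as the warmer
- handle (a point): middle of the cover's bow handle: round steel bar 10 mm thick, 96 mm long, parallel to the hinge, held 38 mm off the cover's front face by an arm at each end. In the cover's frame (origin on the hinge) at x = -212, z = 14 mm when shut: 212.5 mm from the hinge line; with the cover upright it is on top, 274 mm above the bench. The point turns with the cover; the bar may turn between the fingers
- mark (a point): centre of the measuring mark on the plate: an engraved dark ring of 24 mm with four short cross lines, flush with the plate, 60 mm above the bench; in the warmer's frame x = -20, y = +20 mm
- slides: three glass slides 76 x 26 x 1 mm lying on the warming plate, fixed, all more than 50 mm from the mark's centre; origin at the plate's middle, says nothing of the single slides
- stand: grey stand, fixed, foot 110 x 170 mm: a block with two rectangular sockets side by side at y = -40 and +40 mm of the stand, leaning 15 degrees (0.262 rad) so that the tops lean to the stand's -x. The socket mouths are 40 mm along the lean above the shelf on which the handles' feet rest. Origin: under the block on the bench
- surface_probe: the pen thermometer to use, 175 mm, 70 g: rectangular white handle 26 (own x) x 22 mm (own y), from 75 to 175 mm along its own z; below it a 7 mm stem with a steel bell 13 mm wide and the blunt copper tip, 10 mm wide. Origin: end face of the free tip; z runs up the handle. Stands leaning, tip down, in either socket (1 mm play), 60 mm of handle out; drawn 120 mm along its own z it is clear
- tip_end (a point): centre of the end face of the surface thermometer's sensor tip (moves with the sprung tip), same orientation as the thermometer
- probe_tip (a joint): how far the sprung sensor tip is pushed into the bell, m: 0 free, stop at 0.010; half way is 0.005. The spring takes 1 N to start and 4 N at the stop (2.5 N half way)
- needle_probe: the other thermometer, to be left in the stand: 149 mm long, so only 34 mm of it stand out of the socket, with a round head 26 mm wide and a thin needle 4 mm thick, no bell. Origin: point of the needle; z runs up to the head
- slide_box: slide box, 87 x 34 x 26 mm, bystander; origin under its centre
- timer: small lab timer, 66 x 66 x 18 mm, bystander; origin under its centre
- staining_jar: staining jar with screw cap, 57 mm wide, 99 mm tall, bystander; origin under its centre
- stain_blue: dropper bottle with thin nozzle, 48 mm wide, 144 mm tall, bystander; origin under its centre
- marker_black: felt marker lying down, 128 x 16 x 17 mm, bystander; origin under its centre
- petri_stack: stack of two petri dishes, 90 mm wide, 32 mm tall, bystander; origin under its centre

How it is judged (in metres and radians):
On the way, in this order (a step that is already met when the one before it is completed fails the run):
1. the cover has been folded up to stand upright, the thermometers still in the stand (value of joint cover between 1.4 and 1.74 rad and distance of surface_probe from where it was at the start of the episode below 0.03 m), for 0.2 s.
2. the surface thermometer is drawn out of the stand and carried by the gripper (value of joint cover between 1.4 and 1.74 rad and contact force between the fingers and surface_probe above 1 N and contact force between surface_probe and stand below 0.05 N and distance of surface_probe from where it was at the start of the episode above 0.08 m), for 0.1 s.
At the end, for the whole second after the job is handed in: Cover within 10 degrees of upright, hand and arm off the warmer; the gripper holds the surface thermometer at rest within 7 degrees of vertical, tip within 7 mm of the mark's centre, pushed in 2 to 8 mm, pressing the plate with 0.8 to 5 N; the needle thermometer is still in the stand (value of joint cover between 1.4 and 1.74 rad and horizontal distance between tip_end and mark below 0.007 m and angle between surface_probe's own z axis and vertical below 0.12 rad and value of joint probe_tip between 0.002 and 0.008 m and contact force between surface_probe and warmer between 0.8 and 5 N and contact force between the fingers and surface_probe above 3 N and contact force between each of the arm, the fingers and warmer below 0.5 N and linear speed of surface_probe below 0.01 m/s and distance of needle_probe from where it was at the start of the episode below 0.02 m); the arm keeps its last pose, push and grip.
It fails at once if the thermometer is rammed on the warmer (over 12 N) (contact force between surface_probe and warmer above 12 N).
It fails at once if a glass slide is touched with the thermometer or the hand (contact force between any of surface_probe, the fingers and slides above 0.3 N).
It fails at once if the needle thermometer is taken out of the stand (distance of needle_probe from where it was at the start of the episode above 0.03 m).
It fails at once if another thing on the bench is shifted by more than 20 mm (distance of any of slide_box, timer, staining_jar, stain_blue, marker_black, petri_stack from where it was at the start of the episode above 0.02 m).
It also fails if it takes over 58 s, if anything falls off the work surface, if the arm or the gripper's body presses on something with over 40 N, if the wrist force passes 120 N, or if a joint passes its speed limit or range.

### The arm

A 7-joint arm with a two-finger parallel gripper is mounted at the origin on a cart in front of the work surface, level with it; the furniture and walls round the work are solid. World frame = base frame: x ahead of the robot, y to its left, z up, the work surface at z = 0. Lengths are in mm, angles in degrees, forces in N, time in s.
With the tool pointing down it reaches from about 425 to 1025 mm from the base axis. Payload 3.6 kg.
Tool frame: the origin (TCP) lies at the very end of the fingers, on their centre line; the grasp point (between the pads) lies 19 mm behind it; z points along the fingers, x is the direction in which the jaws open and shut, and the axes are right-handed (so a half turn about z gives the same grasp; the last joint's range is limited). The gripper opens to 85 mm and grips with 20 to 120 N. Pads are 22 mm wide; open, the fingers measure 114 mm over their backs; the gripper's body (76 mm by 85 mm) begins 54 mm behind the grasp point. The pads swing forward as they close: fully open they stand 13 mm farther back than shut.
Start: joints at [-5.357, 33.873, 2.773, 92.16, -1.908, 54.013, -1.931], TCP at [725.003, 0.003, 204.402] pointing down, gripper open.
Joint ranges: [-153.93, 153.93], [-27.13, 128.08], [-72.61, 78.16], [10.71, 143.7], [-87.88, 267.88], [4.46, 118.87], [-176.78, 176.78]. Speed limits (degrees/s): [147.25, 147.25, 180, 180, 180, 180, 180].

### API

Orientations are given as a 3x3 rotation matrix whose columns are the frame's x, y, z axes.
In Python, from workcell import arm gives the robot as it stands. The module is installed in compiled form; this text tells all that it offers.
- The arm moves only by the tool play_rows, never from a script. Its argument "rows" is a list of rows, each an object of numbers: "x", "y", "z": the shift along the tool's x, y, z in mm; "ax", "ay", "az": the turn, a rotation vector about the tool's x, y, z in degrees; "grip": the opening, from -1 (shut) to 1 (fully open), so that 0 is half open. In form: [{"x": .., "y": .., "z": .., "ax": .., "ay": .., "az": .., "grip": ..}, ...]. A call has exactly 8 rows; each row is the pose to reach, as a shift and turn from the pose commanded when the call began, along the tool's axes at that moment; what a row does not reach only later rows make up. A row lasts 1/10 s, in which the tool goes at most 50 mm and 8.59 degrees, less where a joint would pass 70% of its speed; a pose out of reach is approached as far as the arm can. A call with a gripper value outside its range is refused whole. The fingers move at their own pace and stop on an object; "squeeze" is the grip in N (left out, the last holds). Time passes only in rows, so rows that repeat a pose let the fingers close, or fill a call up. It gives the time, the measured TCP pose, the force and the opening at its end, in the units of the state.
- arm.sense(): the state, without advancing time (a new reading comes with each control period).
- arm.snapshot(name): name is "scene" or "side" or "wrist"; returns a dict with "img" (480x640x3 uint8, red, green, blue), "range_z" (480x640 float32, mm along the optical axis (not along the pixel's ray), 0 where there is no reading), "intrinsics" (3x3 intrinsics, pixels), "dist_coeffs" ([k1, k2, p1, p2, k3] as OpenCV has them; the pictures are not rectified), "R" (3x3) and "t" (3): a world point X has camera coordinates R X + t; the wrist camera has in their place "T_tool_cam" (4x4, takes a point from camera to tool coordinates, whose origin is the TCP and whose axes are the tool frame's). Camera axes: x right, y down, z forward; pixel columns grow to the right and rows downward; lengths in mm; the calibration is good to about 2 mm. A picture is of the moment at which its call begins: read the wrist's pose just before it.
- arm.hand_in(): hands the job in, once; it reports no verdict.
Trained networks look in the newest picture that a camera, given by its name, has taken for a name from the list of things; names that differ only in an ending like _2 or _b are one class to them, and where a whole thing is asked for, a point or a joint stands for the part that bears it (a point fixed in the world has none). Each returns a list of dicts, best first, with "confidence" (0 to 1); they miss things now and then, are a little off and sometimes report something else, mostly with a low value. They report only what shows in the picture. A call takes as long as a camera call.
- arm.look_for(target, camera): "centre" ([x, y, z] in mm, in world coordinates, good to about 4 mm: the middle of the surface that is visible of it).
- arm.pinpoint(target, camera): "centre" ([x, y, z] in mm, in world coordinates, good to about 4 mm: a listed point, or the origin of a listed thing).
The state is a dict: "clock": time; "joints": joint angles; "joint_vel": joint speeds; "effort": joint torques, N m; "position": TCP position; "tcp_rot": TCP orientation; "contact_force": force on the tool from outside, world axes, zero at the start; "wrist_torque": the same for the moment, N m; "width": finger opening in mm.
Only numpy, scipy, OpenCV 4.12 (cv2) and the standard library are available. Lean on these libraries where they do the work, as an engineer would, in place of code of your own. Each camera call takes 0.05 s, during which the arm holds its last target. There are 200 camera calls.

## Working session

There is one attempt and no reset: what is moved stays moved. The work goes in short steps, Python scripts to look and compute and a tool call to move; the robot and the scene stay as the last step left them, time stands still between calls to the robot, and variables do not carry over. Pictures are saved under pics/ and viewed, about 8 in all and at most 12, crops included, and the job is handed in when it is done.

Besides the shell and the picture viewer there is one more tool, called after "Request:" in YAML: its name, and indented under it one key for each argument. play_rows: Moves the arm, as the interface text tells. Its arguments: {"type":"object","properties":{"rows":{"type":"array"},"squeeze":{"type":"number"}},"required":["rows"]}

```bash
mkdir -p pics
python3 - <<'E'
from workcell import arm
import cv2,numpy as np
for c in("scene","side"):
    s=arm.snapshot(c); cv2.imwrite(f"pics/{c}0.png",s["img"][:,:,::-1])
    print(c,-s["R"].T@s["t"])
    for n in("warmer","cover_hinge","handle","mark","stand","surface_probe","needle_probe","tip_end"):
        r=arm.pinpoint(n,c)[:2]; print(n,[(np.round(q["centre"]),round(q["confidence"],2)) for q in r])
    for n in("surface_probe","needle_probe","handle","slide_box","timer","staining_jar","stain_blue","marker_black","petri_stack"):
        r=arm.look_for(n,c)[:1]; print(" look",n,[(np.round(q["centre"]),round(q["confidence"],2)) for q in r])
print(arm.sense())
E
```

```text
scene [ 36.74118029 599.57027673 921.55799721]
warmer [(array([ 577., -114.,    1.]), 0.96)]
cover_hinge [(array([ 663., -103.,   59.]), 0.66)]
handle [(array([ 457., -130.,  112.]), 0.68)]
mark [(array([554., -98.,  60.]), 0.84)]
stand [(array([359., 138.,   6.]), 0.74), (array([453., 274.,   1.]), 0.69)]
surface_probe [(array([ 338., -179.,   -2.]), 0.29)]
needle_probe []
tip_end []
 look surface_probe [(array([422., 314., 177.]), 0.64)]
 look needle_probe [(array([449., 241., 160.]), 0.68)]
 look handle [(array([562., -93., 108.]), 0.66)]
 look slide_box [(array([ 441., -357.,   22.]), 0.89)]
 look timer [(array([545., -74., 100.]), 0.65)]
 look staining_jar [(array([770., 152.,  76.]), 0.7)]
 look stain_blue [(array([ 651., -334.,   66.]), 0.9)]
 look marker_black [(array([ 338., -172.,   12.]), 0.51)]
 look petri_stack [(array([ 569., -421.,   21.]), 0.9)]
side [ 539.15816721 -762.28633083 1366.75026592]
warmer [(array([ 576., -116.,   -1.]), 0.8)]
cover_hinge [(array([ 662., -104.,   60.]), 0.64)]
handle [(array([ 458., -133.,  110.]), 0.94), (array([791., 140.,  -3.]), 0.48)]

[... 666 characters left out ...]
-1.93126511]), 'joint_vel': array([ 0.0122194 ,  0.01294903, -0.00920729,  0.04282867,  0.04739515,
       -0.03525573,  0.03450017]), 'effort': array([ 2.47384287e-04, -5.48631227e+01,  1.54602919e+00, -1.98529780e+01,
        9.29208967e-03,  1.65066303e-03, -1.16537649e-06]), 'position': array([ 7.25005202e+02, -1.20454292e-02,  2.04401159e+02]), 'tcp_rot': array([[ 1.00000000e+00,  2.11056994e-06,  2.23757310e-05],
       [ 2.11084480e-06, -1.00000000e+00, -1.22836306e-05],
       [ 2.23757051e-05,  1.22836779e-05, -1.00000000e+00]]), 'contact_force': array([-0.72256129, -0.78105008, -0.23672542]), 'wrist_torque': array([ 0.04340818,  0.01023824, -0.01774315]), 'width': 85.6053935679456}
```

View images.

View pics/scene0.png

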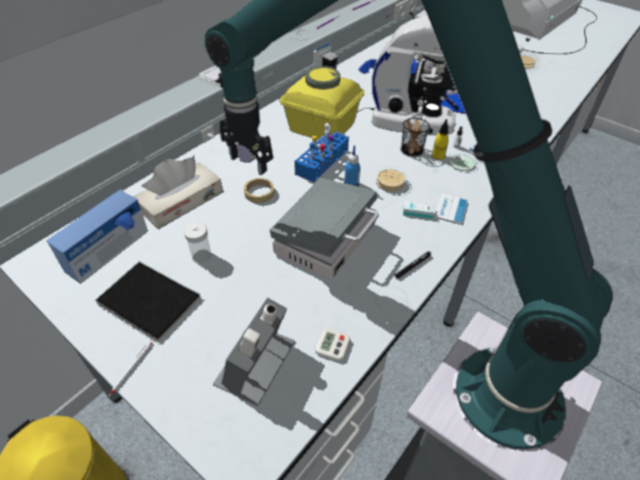

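View pics/side0.png

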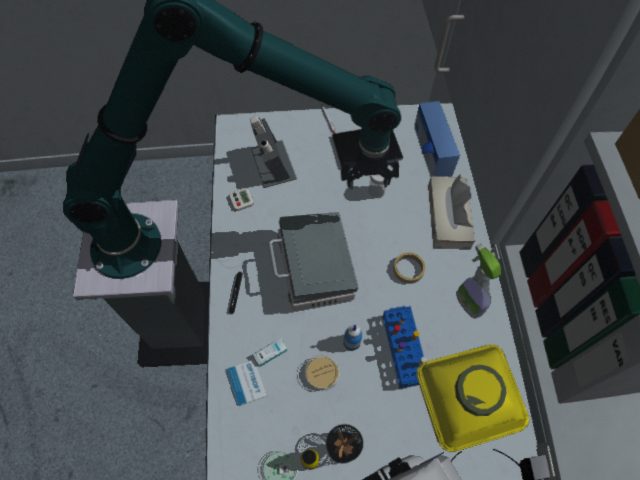

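Scene view: warmer with its cover slightly ajar at (325,215), and its bow handle to the front at (365,220). The leaning stand is at (255,350), with the white rectangular handle at (250,340) and the round head at (270,308). The side view agrees. Networks: warmer yaw ≈ 7.6°, handle ≈ (457,-131,111). I'm going above the handle for a wrist look.

Request:
play_rows:
  rows:
    - {"x":-20,"y":10,"z":0,"az":-1,"grip":1}
    - {"x":-65,"y":30,"z":0,"az":-2,"grip":1}
    - {"x":-110,"y":52,"z":0,"az":-4,"grip":1}
    - {"x":-155,"y":74,"z":0,"az":-5,"grip":1}
    - {"x":-200,"y":98,"z":0,"az":-6,"grip":1}
    - {"x":-240,"y":118,"z":0,"az":-7.6,"grip":1}
    - {"x":-262,"y":129,"z":0,"az":-7.6,"grip":1}
    - {"x":-267,"y":131,"z":0,"az":-7.6,"grip":1}
  squeeze: 40

```text
schema error: expected keys x, y, z, ax, ay, az, grip
```

Run:
```python
from workcell import arm
import cv2,numpy as np
st=arm.sense(); s=arm.snapshot("wrist"); cv2.imwrite("pics/w1.png",s["img"][:,:,::-1])
print(st["position"],st["tcp_rot"].round(3).tolist(),st["joints"].round(1))
for n in("handle","warmer","cover_hinge"):
    print(n,[(np.round(q["centre"]),round(q["confidence"],2)) for q in arm.pinpoint(n,"wrist")[:2]])
# scene cloud of stand region
s=arm.snapshot("scene"); d=s["range_z"]; K=s["intrinsics"]
np.savez("scene1.npz",**s)
v,u=np.nonzero(d>0); p=cv2.undistortPoints(np.stack([u,v],1).astype(float)[:,None],K,s["dist_coeffs"])[:,0]
z=d[v,u]; C=np.c_[p*z[:,None],z]; W=(C-s["t"])@s["R"]
def pr(name,m):
    print(name,m.sum())
# handle bar points
m=(W[:,0]>400)&(W[:,0]<500)&(W[:,1]>-230)&(W[:,1]<-30)&(W[:,2]>90)&(W[:,2]<135)
print("front pts",m.sum()); q=W[m]; 
for a in np.arange(-200,-50,15):
    k=q[abs(q[:,1]-a)<8]; 
    if len(k): print(a,k[k[:,0].argmin()].round(),)
m=(W[:,0]>330)&(W[:,0]<560)&(W[:,1]>170)&(W[:,1]<400)&(W[:,2]>130)
q=W[m]; print("stand high",len(q)); print(q[::max(1,len(q)//60)].round().tolist())
for lo in range(10,210,20):
    k=W[(W[:,0]>330)&(W[:,0]<560)&(W[:,1]>170)&(W[:,1]<400)&(W[:,2]>lo)&(W[:,2]<lo+20)]
    if len(k)>3: r=cv2.minAreaRect(k[:,:2].astype(np.float32)); print(lo,len(k),np.round(r[0]),np.round(r[1]),round(r[2]))
```

```text
[ 7.25005202e+02 -1.20454292e-02  2.04401159e+02] [[1.0, 0.0, 0.0], [0.0, -1.0, -0.0], [0.0, 0.0, -1.0]] [-5.4 33.9  2.8 92.2 -1.9 54.  -1.9]
handle [(array([ 458., -130.,  109.]), 0.98)]
warmer [(array([ 578., -116.,    0.]), 0.85), (array([ 662., -104.,   65.]), 0.37)]
cover_hinge [(array([ 666., -105.,   66.]), 0.7)]
front pts 598
-185 [ 462. -182.  112.]
-170 [ 458. -167.  108.]
-155 [ 454. -148.  110.]
-140 [ 453. -141.  112.]
-125 [ 451. -121.  112.]
-110 [ 448. -103.  114.]
-95 [446. -89. 112.]
-80 [447. -86. 111.]
-65 [452. -73. 111.]
stand high 1281
[[484.0, 200.0, 139.0], [475.0, 203.0, 137.0], [478.0, 213.0, 138.0], [469.0, 205.0, 134.0], [462.0, 200.0, 132.0], [455.0, 198.0, 132.0], [475.0, 228.0, 139.0], [472.0, 225.0, 135.0], [451.0, 240.0, 167.0], [449.0, 240.0, 166.0], [453.0, 240.0, 159.0], [447.0, 243.0, 164.0], [450.0, 243.0, 158.0], [450.0, 243.0, 154.0], [453.0, 243.0, 148.0], [450.0, 244.0, 148.0], [454.0, 243.0, 140.0], [457.0, 244.0, 135.0], [459.0, 245.0, 131.0], [456.0, 248.0, 134.0], [456.0, 248.0, 130.0], [448.0, 245.0, 130.0], [439.0, 241.0, 131.0], [461.
[... 505 characters left out ...]
.0, 321.0, 143.0], [446.0, 322.0, 132.0], [448.0, 328.0, 135.0], [450.0, 331.0, 134.0], [449.0, 336.0, 137.0], [417.0, 312.0, 141.0], [421.0, 317.0, 140.0], [419.0, 316.0, 137.0], [419.0, 317.0, 134.0], [445.0, 346.0, 137.0], [443.0, 350.0, 140.0], [442.0, 349.0, 137.0], [442.0, 351.0, 136.0], [434.0, 349.0, 138.0], [426.0, 342.0, 133.0], [424.0, 346.0, 134.0]]
10 151 [419. 266.] [201. 118.] 85
30 97 [466. 278.] [ 50. 160.] 15
50 88 [460. 276.] [ 50. 159.] 15
70 121 [432. 276.] [165.  47.] 87
90 169 [427. 275.] [164.  49.] 86
110 704 [440. 270.] [ 51. 163.] 9
130 825 [443. 272.] [ 47. 161.] 14
150 233 [437. 270.] [ 31. 104.] 17
170 163 [424. 308.] [34. 21.] 14
190 60 [421. 309.] [18. 27.] 90
```

View pics/w1.png

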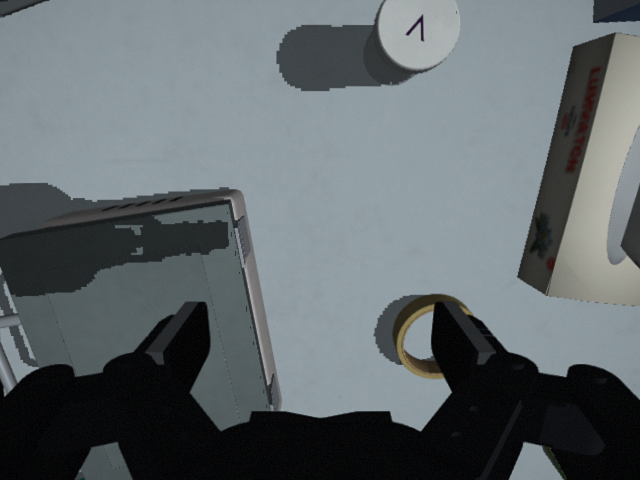

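The move was refused because every key is required, so the wrist picture shows the start pose: cover at lower left (130,340), handle cut off at the left edge. Handle (458,-130,109) is confirmed. I'm resending with all keys.

Request:
play_rows:
  rows:
    - {"x":-20,"y":10,"z":0,"ax":0,"ay":0,"az":-1,"grip":1}
    - {"x":-65,"y":30,"z":0,"ax":0,"ay":0,"az":-2,"grip":1}
    - {"x":-110,"y":52,"z":0,"ax":0,"ay":0,"az":-4,"grip":1}
    - {"x":-155,"y":74,"z":0,"ax":0,"ay":0,"az":-5,"grip":1}
    - {"x":-200,"y":98,"z":0,"ax":0,"ay":0,"az":-6,"grip":1}
    - {"x":-240,"y":118,"z":0,"ax":0,"ay":0,"az":-7.6,"grip":1}
    - {"x":-262,"y":129,"z":0,"ax":0,"ay":0,"az":-7.6,"grip":1}
    - {"x":-267,"y":131,"z":0,"ax":0,"ay":0,"az":-7.6,"grip":1}
  squeeze: 40

```text
clock: 2.85
position: [454.3, -132.9, 204.5]
tcp_rot: [[0.992, 0.128, -0.002], [0.128, -0.992, -0.0], [-0.002, 0.0, -1.0]]
contact_force: [0.7, 1.1, -0.6]
width: 85.2
```

Run:
```python
from workcell import arm
import cv2,numpy as np
st=arm.sense(); s=arm.snapshot("wrist"); cv2.imwrite("pics/w2.png",s["img"][:,:,::-1])
print(st["clock"],st["position"],st["tcp_rot"].round(3).tolist(),st["joints"].round(1))
print([(np.round(q["centre"]),round(q["confidence"],2)) for q in arm.pinpoint("handle","wrist")[:2]])
d=s["range_z"];v,u=np.nonzero(d>0); p=cv2.undistortPoints(np.stack([u,v],1).astype(float)[:,None],s["intrinsics"],s["dist_coeffs"])[:,0]
z=d[v,u]; C=np.c_[p*z[:,None],z,np.ones(len(z))]; T=(C@s["T_tool_cam"].T)[:,:3]; W=T@st["tcp_rot"].T+st["position"]
print("cam in tool",s["T_tool_cam"].round(2).tolist())
m=(W[:,0]>400)&(W[:,0]<475)&(W[:,1]>-210)&(W[:,1]<-50)&(W[:,2]>85)&(W[:,2]<135);q=W[m]
for a in np.arange(-190,-50,20):
    k=q[abs(q[:,1]-a)<6]
    if len(k): print(a,len(k),k.min(0).round(),k.max(0).round(),np.median(k,0).round())
```

```text
2.85 [ 454.27356488 -132.87141775  204.45884188] [[0.992, 0.128, -0.002], [0.128, -0.992, -0.0], [-0.002, 0.0, -1.0]] [  9.5  15.9   1.6 123.8  -0.6  40.4  18.8]
[(array([ 458., -133.,  107.]), 0.63)]
cam in tool [[1.0, -0.0, 0.0, -0.1], [0.0, 0.96, 0.27, -69.44], [-0.0, -0.27, 0.96, -168.58], [0.0, 0.0, 0.0, 1.0]]
-190 32 [ 468. -188.  110.] [ 475. -184.  114.] [ 472. -186.  112.]
-170 197 [ 459. -176.  108.] [ 470. -164.  115.] [ 464. -170.  113.]
-150 203 [ 456. -156.  110.] [ 467. -144.  115.] [ 461. -150.  113.]
-130 233 [ 454. -136.  108.] [ 465. -124.  115.] [ 459. -130.  113.]
-110 242 [ 451. -116.  109.] [ 462. -104.  115.] [ 456. -110.  113.]
-90 248 [449. -96. 110.] [459. -84. 116.] [454. -90. 113.]
-70 346 [452. -76. 107.] [475. -68. 114.] [465. -72. 111.]
```

Request:
play_rows:
  rows:
    - {"x":1,"y":0,"z":15,"ax":0,"ay":0,"az":0,"grip":1}
    - {"x":1,"y":0,"z":40,"ax":0,"ay":0,"az":0,"grip":1}
    - {"x":1,"y":0,"z":70,"ax":0,"ay":0,"az":0,"grip":1}
    - {"x":1,"y":0,"z":95,"ax":0,"ay":0,"az":0,"grip":1}
    - {"x":1,"y":0,"z":110,"ax":0,"ay":0,"az":0,"grip":0.4}
    - {"x":1,"y":0,"z":113,"ax":0,"ay":0,"az":0,"grip":-1}
    - {"x":1,"y":0,"z":113,"ax":0,"ay":0,"az":0,"grip":-1}
    - {"x":1,"y":0,"z":113,"ax":0,"ay":0,"az":0,"grip":-1}
  squeeze: 40

```text
clock: 3.75
position: [460.7, -130.6, 92.0]
tcp_rot: [[0.991, 0.133, 0.002], [0.133, -0.991, -0.0], [0.002, 0.0, -1.0]]
contact_force: [-0.3, 0.1, 1.2]
width: 28.6
```

Request:
play_rows:
  rows:
    - {"x":0,"y":0,"z":0,"ax":0,"ay":0,"az":0,"grip":-1}
    - {"x":0,"y":0,"z":0,"ax":0,"ay":0,"az":0,"grip":-1}
    - {"x":0,"y":0,"z":0,"ax":0,"ay":0,"az":0,"grip":-1}
    - {"x":0,"y":0,"z":0,"ax":0,"ay":0,"az":0,"grip":-1}
    - {"x":0,"y":0,"z":0,"ax":0,"ay":0,"az":0,"grip":-1}
    - {"x":0,"y":0,"z":0,"ax":0,"ay":0,"az":0,"grip":-1}
    - {"x":0,"y":0,"z":0,"ax":0,"ay":0,"az":0,"grip":-1}
    - {"x":0,"y":0,"z":0,"ax":0,"ay":0,"az":0,"grip":-1}
  squeeze: 40

```text
clock: 4.55
position: [459.0, -130.9, 91.4]
tcp_rot: [[0.991, 0.132, -0.0], [0.132, -0.991, -0.0], [-0.0, 0.0, -1.0]]
contact_force: [0.1, -0.3, 0.1]
width: 0.1
```

Run:
```python
from workcell import arm
import cv2,numpy as np
st=arm.sense(); s=arm.snapshot("wrist"); cv2.imwrite("pics/w3.png",s["img"][:,:,::-1])
d=s["range_z"];v,u=np.nonzero(d>0); p=cv2.undistortPoints(np.stack([u,v],1).astype(float)[:,None],s["intrinsics"],s["dist_coeffs"])[:,0]
z=d[v,u]; C=np.c_[p*z[:,None],z,np.ones(len(z))]; T=(C@s["T_tool_cam"].T)[:,:3]; W=T@st["tcp_rot"].T+st["position"]
m=(W[:,0]>400)&(W[:,0]<480)&(W[:,1]>-210)&(W[:,1]<-50)&(W[:,2]>60)&(W[:,2]<135);q=W[m]
for a in np.arange(-190,-50,12):
    k=q[abs(q[:,1]-a)<4]
    if len(k): print(a,len(k),k.min(0).round(),k.max(0).round(),np.median(k,0).round())
print([(np.round(q["centre"]),round(q["confidence"],2)) for q in arm.pinpoint("handle","side")[:2]])
```

```text
-190 1 [ 469. -186.  111.] [ 469. -186.  111.] [ 469. -186.  111.]
-178 147 [ 463. -182.  112.] [ 468. -174.  115.] [ 466. -177.  114.]
-130 3 [ 445. -126.  131.] [ 446. -126.  133.] [ 445. -126.  133.]
-118 955 [ 451. -122.  110.] [ 471. -114.  135.] [ 457. -120.  123.]
-106 443 [ 450. -110.  108.] [ 461. -102.  115.] [ 456. -106.  113.]
-94 492 [449. -98. 109.] [459. -90. 116.] [454. -94. 113.]
-82 606 [448. -86. 107.] [469. -78. 115.] [454. -82. 113.]
-70 951 [453. -74. 105.] [480. -67. 114.] [469. -71. 110.]
[(array([ 458., -133.,  110.]), 0.94), (array([791., 140.,  -3.]), 0.48)]
```

View pics/w3.png

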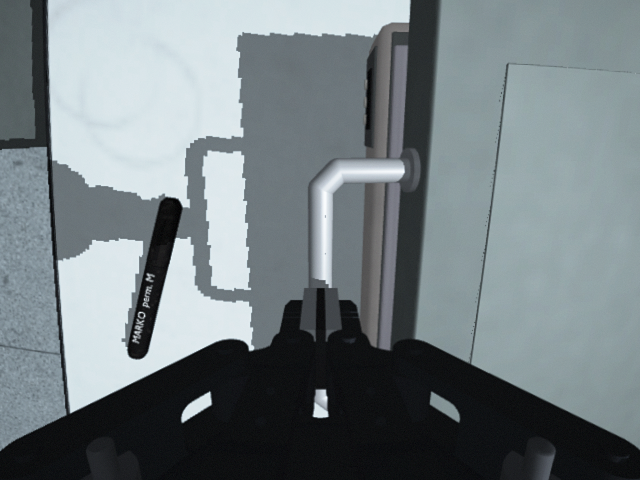

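Wrist view: the bow bar runs down from (320,190) into the shut pads at (320,290), yet the width reads 0.1. I'm checking in tool coordinates whether the bar is between the pads.

Run:
```python
from workcell import arm
import cv2,numpy as np
st=arm.sense(); s=arm.snapshot("wrist"); d=s["range_z"]
print(st["clock"],st["width"],st["contact_force"])
h,w=d.shape;v,u=np.mgrid[0:h,0:w]; p=cv2.undistortPoints(np.stack([u.ravel(),v.ravel()],1).astype(float)[:,None],s["intrinsics"],s["dist_coeffs"])[:,0]
z=d.ravel(); T=(np.c_[p*z[:,None],z,np.ones(len(z))]@s["T_tool_cam"].T)[:,:3].reshape(h,w,3)
for r in (270,280,284,288,295,305,315,325,335):
    print(r,[tuple(T[r,c].round().astype(int).tolist()) if d[r,c]>0 else 0 for c in range(298,350,5)])
cv2.imwrite("pics/w4.png",cv2.resize(s["img"][250:360,250:390,::-1],None,fx=4,fy=4,interpolation=cv2.INTER_NEAREST))
```

```text
4.65 -0.028157244916073767 [ 0.24952778 -0.08609098 -0.68636955]
270 [(-16, 27, 93), (-13, 27, 93), (-9, 26, 92), (-3, -15, -22), (-1, -16, -22), (1, -15, -22), (3, -15, -21), (9, 26, 91), (13, 26, 92), (17, 26, 92), (20, 26, 92)]
280 [(-16, 34, 92), (-13, 34, 93), (-9, 34, 92), (-3, -11, -22), (-1, -12, -23), (1, -11, -23), (3, -11, -22), (10, 35, 93), (13, 35, 93), (17, 34, 92), (21, 35, 93)]
284 [(-16, 38, 94), (-13, 38, 93), (-9, 37, 92), (-3, -10, -22), (-1, -10, -23), (1, -10, -23), (3, -9, -22), (10, 38, 93), (13, 37, 92), (17, 37, 92), (21, 37, 92)]
288 [(-16, 41, 92), (-13, 41, 94), (-5, -11, -30), (-3, -11, -30), (-1, -11, -30), (1, -11, -30), (3, -11, -31), (5, -11, -31), (13, 41, 93), (17, 41, 93), (21, 40, 92)]
295 [(-17, 47, 93), (-6, -11, -38), (-5, -11, -37), (-3, -11, -38), (-1, -11, -37), (1, -11, -36), (3, -11, -37), (5, -11, -37), (7, -11, -37), (17, 46, 92), (21, 46, 92)]
305 [(-8, -7, -38), (-6, -12, -47), (-4, -11, -45), (-3, -11, -46), (-1, -11, -46), (1, -11, -46), (3, -11, -45), (5, -11, -45), (6, -11, -46), (9, -7, -37), (11, -7, -38)]
315 [(-8, -7, -46), (-6, -10, -52), (-4, -11, -53), (-2, -11, -53), (-1, -12, -55), (1, -11, -53), (3, -11, -54), (4, -11, -53), (6, -11, -53), (8, -7, -45), (10, -7, -46)]
325 [(-8, -7, -53), (-6, -11, -60), (-4, -11, -61), (-2, -11, -60), (-1, -11, -60), (1, -11, -61), (2, -11, -60), (4, -11, -61), (6, -11, -59), (8, -7, -53), (9, -7, -53)]
335 [(-6, -14, -72), (-5, -13, -69), (-4, -12, -68), (-2, -9, -64), (-1, -9, -63), (1, -9, -63), (2, -9, -64), (4, -11, -67), (5, -12, -69), (7, -14, -72), (8, -13, -71)]
```

View pics/w4.png

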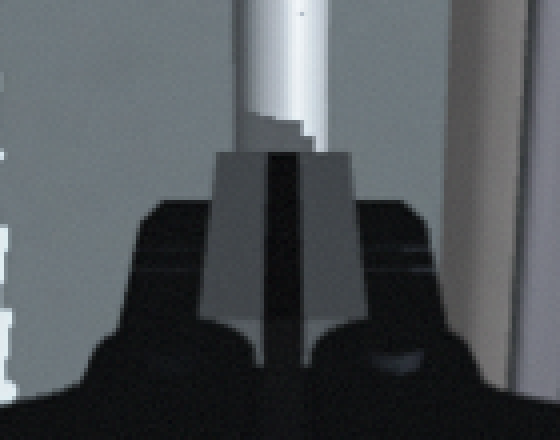

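The crop shows the pads ending above the bar. The bar passes in front of nothing below tool z≈-28, so the bar (tool z -24..-14) is just under the shut fingertips, and the effective fingertip sits about 25 mm behind the TCP. I'll open to about 32 mm, go 25 mm lower, and close.

Request:
play_rows:
  rows:
    - {"x":0,"y":0,"z":-3,"ax":0,"ay":0,"az":0,"grip":-0.25}
    - {"x":0,"y":0,"z":-3,"ax":0,"ay":0,"az":0,"grip":-0.25}
    - {"x":0,"y":0,"z":-3,"ax":0,"ay":0,"az":0,"grip":-0.25}
    - {"x":0,"y":0,"z":0,"ax":0,"ay":0,"az":0,"grip":-0.25}
    - {"x":0,"y":0,"z":3,"ax":0,"ay":0,"az":0,"grip":-0.25}
    - {"x":0,"y":0,"z":6,"ax":0,"ay":0,"az":0,"grip":-0.25}
    - {"x":0,"y":0,"z":8,"ax":0,"ay":0,"az":0,"grip":-0.25}
    - {"x":0,"y":0,"z":8,"ax":0,"ay":0,"az":0,"grip":-0.25}
  squeeze: 40

```text
clock: 5.5
position: [458.7, -130.8, 83.0]
tcp_rot: [[0.991, 0.132, -0.001], [0.132, -0.991, 0.0], [-0.001, -0.0, -1.0]]
contact_force: [-1.1, 0.2, 0.6]
width: 32.0
```

Run:
```python
from workcell import arm
import cv2,numpy as np
s=arm.snapshot("wrist"); d=s["range_z"]
st=arm.sense(); print(st["clock"],st["width"],st["contact_force"],st["position"])
cv2.imwrite("pics/w5.png",s["img"][:,:,::-1])
h,w=d.shape;v,u=np.mgrid[0:h,0:w]; p=cv2.undistortPoints(np.stack([u.ravel(),v.ravel()],1).astype(float)[:,None],s["intrinsics"],s["dist_coeffs"])[:,0]
z=d.ravel(); T=(np.c_[p*z[:,None],z,np.ones(len(z))]@s["T_tool_cam"].T)[:,:3]
m=(z>0)&(abs(T[:,1])<14)&(abs(T[:,0])<50)&(T[:,2]>-75)&(T[:,2]<5)
for a in range(-45,46,3):
    k=T[m&(abs(T[:,0]-a)<1.5)]
    if len(k): print(a,len(k),"zmax",k[:,2].max().round(1),"p99",np.percentile(k[:,2],98).round(1),"ymin/max",k[:,1].min().round(),k[:,1].max().round())
```

```text
5.55 31.459581902181156 [-0.07523411 -0.52264734 -0.25000387] [ 458.80296675 -130.82940133   83.13145022]
-45 20 zmax -72.0 p99 -72.1 ymin/max -13.0 -12.0
-42 34 zmax -70.9 p99 -71.0 ymin/max -13.0 -11.0
-39 56 zmax -69.0 p99 -69.7 ymin/max -13.0 -6.0
-36 111 zmax -68.1 p99 -69.1 ymin/max -12.0 -6.0
-33 137 zmax -66.4 p99 -67.5 ymin/max -8.0 -6.0
-30 163 zmax -35.5 p99 -37.1 ymin/max -13.0 -7.0
-27 375 zmax -33.6 p99 -35.0 ymin/max -14.0 -6.0
-24 273 zmax -33.5 p99 -34.7 ymin/max -14.0 -6.0
-21 544 zmax -30.4 p99 -32.4 ymin/max -14.0 -10.0
-18 910 zmax -29.7 p99 -33.4 ymin/max -13.0 11.0
-15 879 zmax -25.4 p99 -27.9 ymin/max -12.0 11.0
-6 53 zmax -26.7 p99 -26.9 ymin/max -11.0 13.0
-3 445 zmax -26.9 p99 -27.9 ymin/max -14.0 14.0
0 467 zmax -29.5 p99 -29.9 ymin/max -14.0 14.0
3 477 zmax -26.9 p99 -27.7 ymin/max -14.0 14.0
6 62 zmax -26.0 p99 -26.3 ymin/max -14.0 14.0
15 864 zmax -26.9 p99 -28.1 ymin/max -12.0 11.0
18 894 zmax -30.3 p99 -33.5 ymin/max -13.0 11.0
21 536 zmax -30.7 p99 -32.3 ymin/max -14.0 -10.0
24 259 zmax -31.3 p99 -33.9 ymin/max -14.0 -6.0
27 377 zmax -33.2 p99 -34.5 ymin/max -14.0 -6.0
30 136 zmax -35.7 p99 -37.7 ymin/max -13.0 -6.0
33 138 zmax -67.8 p99 -68.0 ymin/max -8.0 -6.0
36 607 zmax -8.0 p99 -8.9 ymin/max -14.0 9.0
39 909 zmax -19.0 p99 -20.7 ymin/max -14.0 11.0
42 452 zmax -32.5 p99 -33.3 ymin/max -14.0 13.0
45 468 zmax -32.5 p99 -32.9 ymin/max -14.0 14.0
```

View pics/w5.png

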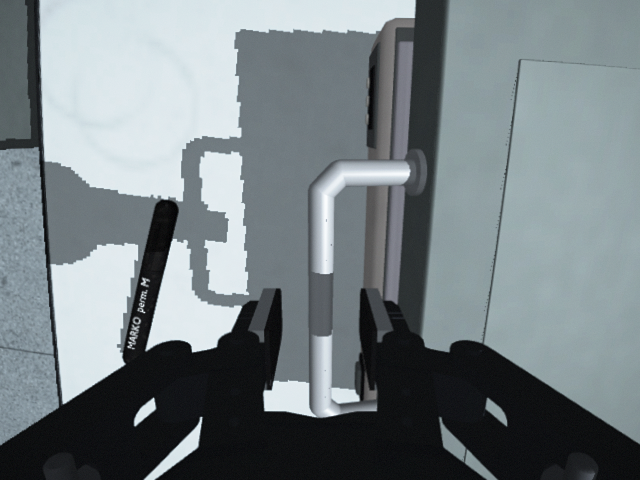

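The wrist view confirms it: the bar is centred between the open pads at (320,300), and the pads end at tool z≈-25. I need about 15 mm more, then close.

Request:
play_rows:
  rows:
    - {"x":0,"y":0,"z":5,"ax":0,"ay":0,"az":0,"grip":-0.25}
    - {"x":0,"y":0,"z":12,"ax":0,"ay":0,"az":0,"grip":-0.25}
    - {"x":0,"y":0,"z":15,"ax":0,"ay":0,"az":0,"grip":-0.25}
    - {"x":0,"y":0,"z":15,"ax":0,"ay":0,"az":0,"grip":-1}
    - {"x":0,"y":0,"z":15,"ax":0,"ay":0,"az":0,"grip":-1}
    - {"x":0,"y":0,"z":15,"ax":0,"ay":0,"az":0,"grip":-1}
    - {"x":0,"y":0,"z":15,"ax":0,"ay":0,"az":0,"grip":-1}
    - {"x":0,"y":0,"z":15,"ax":0,"ay":0,"az":0,"grip":-1}
  squeeze: 40

```text
clock: 6.35
position: [458.7, -130.8, 68.3]
tcp_rot: [[0.991, 0.132, -0.0], [0.132, -0.991, 0.0], [-0.0, -0.0, -1.0]]
contact_force: [0.2, -0.4, -4.2]
width: 8.3
```

Request:
play_rows:
  rows:
    - {"x":2.7,"y":0,"z":-10.8,"ax":0,"ay":0,"az":0,"grip":-1}
    - {"x":7.3,"y":0,"z":-24.9,"ax":0,"ay":0,"az":0,"grip":-1}
    - {"x":14.4,"y":0,"z":-42,"ax":0,"ay":0,"az":0,"grip":-1}
    - {"x":23,"y":0,"z":-58.5,"ax":0,"ay":0,"az":0,"grip":-1}
    - {"x":33,"y":0,"z":-74,"ax":0,"ay":0,"az":0,"grip":-1}
    - {"x":44,"y":0,"z":-89,"ax":0,"ay":0,"az":0,"grip":-1}
    - {"x":54,"y":0,"z":-100,"ax":0,"ay":0,"az":0,"grip":-1}
    - {"x":65,"y":0,"z":-110,"ax":0,"ay":0,"az":0,"grip":-1}
  squeeze: 40

```text
clock: 7.15
position: [521.0, -122.7, 179.1]
tcp_rot: [[0.991, 0.132, -0.005], [0.132, -0.991, -0.0], [-0.005, -0.0, -1.0]]
contact_force: [-2.1, -0.7, -5.5]
width: 8.4
```

Request:
play_rows:
  rows:
    - {"x":11.4,"y":0,"z":-9.6,"ax":0,"ay":0,"az":0,"grip":-1}
    - {"x":29.6,"y":0,"z":-22.3,"ax":0,"ay":0,"az":0,"grip":-1}
    - {"x":49,"y":0,"z":-33.1,"ax":0,"ay":0,"az":0,"grip":-1}
    - {"x":69.5,"y":0,"z":-41.8,"ax":0,"ay":0,"az":0,"grip":-1}
    - {"x":94.4,"y":0,"z":-49.2,"ax":0,"ay":0,"az":0,"grip":-1}
    - {"x":116.3,"y":0,"z":-53,"ax":0,"ay":0,"az":0,"grip":-1}
    - {"x":138.5,"y":0,"z":-54.6,"ax":0,"ay":0,"az":0,"grip":-1}
    - {"x":157,"y":0,"z":-54.1,"ax":0,"ay":0,"az":0,"grip":-1}
  squeeze: 40

```text
clock: 7.95
position: [678.5, -102.5, 235.1]
tcp_rot: [[0.991, 0.132, -0.002], [0.132, -0.991, -0.001], [-0.002, 0.001, -1.0]]
contact_force: [-3.4, -1.9, 4.7]
width: 8.0
```

Request:
play_rows:
  rows:
    - {"x":0,"y":0,"z":0,"ax":0,"ay":0,"az":0,"grip":-1}
    - {"x":0,"y":0,"z":0,"ax":0,"ay":0,"az":0,"grip":-1}
    - {"x":0,"y":0,"z":0,"ax":0,"ay":0,"az":0,"grip":-0.4}
    - {"x":0,"y":0,"z":0,"ax":0,"ay":0,"az":0,"grip":-0.3}
    - {"x":0,"y":0,"z":0,"ax":0,"ay":0,"az":0,"grip":-0.3}
    - {"x":0,"y":0,"z":-15,"ax":0,"ay":0,"az":0,"grip":-0.3}
    - {"x":0,"y":0,"z":-50,"ax":0,"ay":0,"az":0,"grip":-0.3}
    - {"x":0,"y":0,"z":-80,"ax":0,"ay":0,"az":0,"grip":-0.3}
  squeeze: 40

```text
clock: 8.75
position: [678.7, -101.4, 314.2]
tcp_rot: [[0.991, 0.132, -0.0], [0.132, -0.991, 0.0], [-0.0, -0.0, -1.0]]
contact_force: [0.0, -0.9, 1.0]
width: 29.9
```

```bash
cat > h.py <<'E'
from workcell import arm
import cv2,numpy as np
def cloud(cam):
    st=arm.sense(); s=arm.snapshot(cam); d=s["range_z"]; h,w=d.shape; v,u=np.mgrid[0:h,0:w]
    p=cv2.undistortPoints(np.stack([u.ravel(),v.ravel()],1).astype(float)[:,None],s["intrinsics"],s["dist_coeffs"])[:,0]
    z=d.ravel(); C=np.c_[p*z[:,None],z]
    if cam=="wrist":
        T=s["T_tool_cam"]; W=(C@T[:3,:3].T+T[:3,3])@st["tcp_rot"].T+st["position"]
    else: W=(C-s["t"])@s["R"]
    W[z<=0]=np.nan
    return s,W.reshape(h,w,3),st
def pp(*a):
    for n,c in a: print(n,c,[(np.round(q["centre"],1),round(q["confidence"],2)) for q in arm.pinpoint(n,c)[:2]])
E
python3 - <<'E'
from h import *
s,W,st=cloud("scene"); cv2.imwrite("pics/scene2.png",s["img"][:,:,::-1]); print(st["clock"],st["position"],st["width"])
pp(("handle","scene"),("mark","scene"),("warmer","scene"),("cover_hinge","scene"),("surface_probe","scene"))
s,Wd,st=cloud("side"); pp(("handle","side"),("mark","side"),("cover_hinge","side"),("surface_probe","side"),("stand","side"))
P=W.reshape(-1,3);P=P[(P[:,0]>600)&(P[:,0]<720)&(P[:,1]>-230)&(P[:,1]<0)&(P[:,2]>80)&(P[:,2]<225)]
c=np.cos(np.radians(7.6));sn=np.sin(np.radians(7.6));xw=(P[:,0]-577)*c+(P[:,1]+115)*sn
for z in range(80,230,20):
    k=xw[abs(P[:,2]-z)<8]
    if len(k):print(z,len(k),np.percentile(k,[5,50,95]).round(1))
E
```

```text
8.75 [ 678.74384975 -101.38146442  314.15999624] 29.89989530246377
handle scene [(array([ 679.6, -103.2,  273.5]), 0.82)]
mark scene [(array([ 557. , -100.3,   58.6]), 0.88)]
warmer scene [(array([ 576.6, -115.8,   -3.5]), 0.7)]
cover_hinge scene [(array([ 665.4, -104.7,   61.4]), 0.59), (array([ 578.7, -115.8,   -2.2]), 0.35)]
surface_probe scene []
handle side [(array([ 678.3, -103.8,  276.2]), 0.96)]
mark side [(array([554.7, -94.5,  58.5]), 0.81), (array([ 660.6, -350. ,   -1.5]), 0.19)]
cover_hinge side [(array([ 664.3, -104.3,   59.3]), 0.78), (array([ 575. , -113.1,    0.9]), 0.62)]
surface_probe side []
stand side [(array([4.519e+02, 2.733e+02, 4.000e-01]), 0.68)]
80 116 [ 97.3 112.5 114.3]
100 251 [ 97.1 112.7 114.6]
120 273 [ 96.5 112.9 114.8]
140 264 [ 97.5 113.4 115.4]
160 283 [ 97.4 113.6 115.5]
180 286 [ 94.2 114.1 116. ]
200 218 [ 93.6 113.9 116. ]
220 23 [ 88.6  94.9 100.8]
```

View pics/scene2.png

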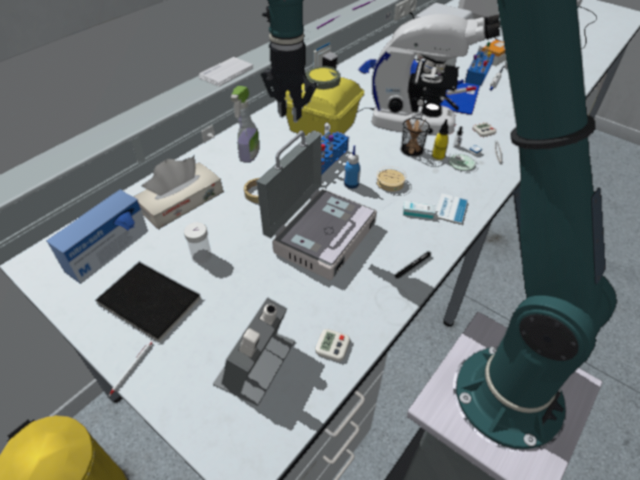

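Scene view: the cover stands upright at (290,180), agreeing with the depth fit (within about 1°) and the handle at (679,-103,275). The plate is bare with slides at (300,243), (335,200) and (348,235), and the ring near (328,230). Next I go to a hover above the surface thermometer with the tool along its lean.

Request:
play_rows:
  rows:
    - {"x":-8,"y":-17,"z":0,"ax":0,"ay":0,"az":0,"grip":-0.3}
    - {"x":-26,"y":-53,"z":2,"ax":0,"ay":1,"az":-0.5,"grip":0}
    - {"x":-47,"y":-96,"z":6,"ax":0.1,"ay":3,"az":-1.5,"grip":0.2}
    - {"x":-69,"y":-140,"z":12,"ax":0.3,"ay":5,"az":-2.5,"grip":0.2}
    - {"x":-91,"y":-184,"z":20,"ax":0.4,"ay":7,"az":-3.3,"grip":0.2}
    - {"x":-112,"y":-228,"z":30,"ax":0.5,"ay":9,"az":-4.2,"grip":0.2}
    - {"x":-134,"y":-272,"z":38,"ax":0.6,"ay":11,"az":-5,"grip":0.2}
    - {"x":-155,"y":-316,"z":45,"ax":0.8,"ay":13,"az":-6,"grip":0.2}
  squeeze: 40

```text
clock: 10.15
position: [480.7, 193.3, 267.4]
tcp_rot: [[0.946, 0.238, 0.219], [0.231, -0.971, 0.057], [0.227, -0.003, -0.974]]
contact_force: [0.9, 0.4, -0.0]
width: 50.8
```

Run:
```python
from workcell import arm
import numpy as np
from scipy.spatial.transform import Rotation as Ro
st=arm.sense(); R0=st["tcp_rot"];p=st["position"]
print(st["clock"],p.round(1),R0.round(3).tolist(),st["joints"].round(1),st["width"])
R1=(Ro.from_euler("z",14.5,degrees=True)*Ro.from_euler("y",-15,degrees=True)).as_matrix()@np.diag([1,-1,-1.])
print(R1.round(3).tolist(),R0.T@(np.array([406,305,251])-p),Ro.from_matrix(R0.T@R1).as_rotvec(degrees=True))
```

```text
10.15 [480.7 193.3 267.4] [[0.946, 0.238, 0.219], [0.231, -0.971, 0.057], [0.227, -0.003, -0.974]] [-24.1   9.4  -5.6 123.4   7.5  34.8 -21.5] 50.767942896581204
[[0.935, 0.25, 0.251], [0.242, -0.968, 0.065], [0.259, 0.0, -0.966]] [ -48.65196802 -126.16952279    5.91042837] [ 0.01510157  1.90209459 -0.7756677 ]
```

Request:
play_rows:
  rows:
    - {"x":-18,"y":-40,"z":2,"ax":0,"ay":0.6,"az":-0.3,"grip":0.2}
    - {"x":-32,"y":-80,"z":4,"ax":0,"ay":1.3,"az":-0.5,"grip":0.2}
    - {"x":-44,"y":-110,"z":6,"ax":0,"ay":1.9,"az":-0.8,"grip":0.2}
    - {"x":-48,"y":-122,"z":6,"ax":0,"ay":1.9,"az":-0.8,"grip":0.2}
    - {"x":-48,"y":-124,"z":6,"ax":0,"ay":1.9,"az":-0.8,"grip":0.2}
    - {"x":-48,"y":-124,"z":6,"ax":0,"ay":1.9,"az":-0.8,"grip":0.2}
    - {"x":-48,"y":-124,"z":6,"ax":0,"ay":1.9,"az":-0.8,"grip":0.2}
    - {"x":-48,"y":-124,"z":6,"ax":0,"ay":1.9,"az":-0.8,"grip":0.2}
  squeeze: 40

```text
clock: 10.95
position: [410.9, 299.8, 251.2]
tcp_rot: [[0.936, 0.246, 0.25], [0.238, -0.969, 0.062], [0.258, 0.002, -0.966]]
contact_force: [0.2, -0.0, 1.1]
width: 51.4
```

Run:
```python
from h import *
s,W,st=cloud("wrist"); cv2.imwrite("pics/w6.png",s["img"][:,:,::-1]); np.savez("w6.npz",W=W,R=st["tcp_rot"],p=st["position"])
print(st["clock"],st["position"].round(1),st["tcp_rot"].round(3).tolist(),st["width"],st["joints"].round(1))
T=(W-st["position"])@st["tcp_rot"]
pp(("stand","wrist"),("surface_probe","wrist"))
print([(q["centre"],q["confidence"]) for q in arm.look_for("surface_probe","wrist")[:1]])
# tool z map coarse histogram, in region of non-finger
f=T.reshape(-1,3); f=f[~np.isnan(f[:,0])]
for z in range(20,140,5):
    k=f[(abs(f[:,2]-z)<2.5)&(abs(f[:,0])<90)&(abs(f[:,1])<130)]
    if len(k)>20: print(z,len(k),k[:,:2].min(0).round(),k[:,:2].max(0).round())
```

```text
10.95 [410.9 299.8 251.2] [[0.936, 0.246, 0.25], [0.238, -0.969, 0.062], [0.258, 0.002, -0.966]] 51.40759995135264 [-39.7   9.9  -7.8 126.1  17.6  32.8 -46.9]
stand wrist [(array([4.543e+02, 2.671e+02, 3.000e-01]), 0.68)]
surface_probe wrist [(array([464.1, 311.5,  22.4]), 0.71)]
[([422.4, 306.3, 186.5], 0.75)]
60 216 [-17. -13.] [5. 4.]
65 1104 [-20. -15.] [10.  6.]
70 96 [-20. -15.] [10.  1.]
75 66 [-20. -15.] [10.  1.]
80 70 [-20. -15.] [10. -7.]
85 78 [-18. -15.] [10. 84.]
90 822 [-20. -15.] [10. 88.]
95 161 [-19. -15.] [10. 77.]
100 148 [-19. -15.] [ 6. 75.]
105 129 [-19. -15.] [ 6. 75.]
110 117 [-19. -15.] [ 7. 75.]
115 127 [-19. -15.] [ 6. 75.]
120 2410 [-30. -44.] [ 18. 115.]
125 5262 [-31. -44.] [ 18. 116.]
130 64 [-30. -44.] [16. 88.]
135 39 [-26. -44.] [17. 88.]
```

View pics/w6.png

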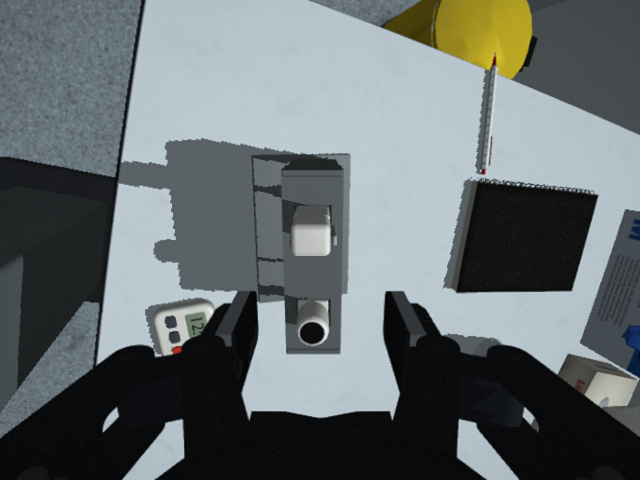

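Wrist view: the rectangular white handle is at (311,232) and the round needle head at (313,325), with the jaws parallel to the handle. Handle centre in the tool frame is about (-6.5,-4.5), with its top at z≈63 and the socket mouth at z≈122. Descending 135 mm along the axis.

Request:
play_rows:
  rows:
    - {"x":-6.5,"y":-4.5,"z":10,"ax":0,"ay":0,"az":0,"grip":0.2}
    - {"x":-6.5,"y":-4.5,"z":35,"ax":0,"ay":0,"az":0,"grip":0.2}
    - {"x":-6.5,"y":-4.5,"z":65,"ax":0,"ay":0,"az":0,"grip":0.2}
    - {"x":-6.5,"y":-4.5,"z":90,"ax":0,"ay":0,"az":0,"grip":0.2}
    - {"x":-6.5,"y":-4.5,"z":112,"ax":0,"ay":0,"az":0,"grip":0.2}
    - {"x":-6.5,"y":-4.5,"z":128,"ax":0,"ay":0,"az":0,"grip":0.2}
    - {"x":-6.5,"y":-4.5,"z":134,"ax":0,"ay":0,"az":0,"grip":0.2}
    - {"x":-6.5,"y":-4.5,"z":134,"ax":0,"ay":0,"az":0,"grip":0.2}
  squeeze: 50

```text
clock: 11.95
position: [436.5, 311.9, 119.2]
tcp_rot: [[0.936, 0.249, 0.249], [0.241, -0.969, 0.062], [0.256, 0.002, -0.967]]
contact_force: [-1.2, -0.4, 0.9]
width: 50.9
```

Run:
```python
from h import *
s,W,st=cloud("wrist")
print(st["clock"],st["position"].round(1),st["width"],st["contact_force"].round(1))
T=((W-st["position"])@st["tcp_rot"]).reshape(-1,3)
for z in range(-100,20,6):
    k=T[(abs(T[:,2]-z)<3)&(abs(T[:,0])<22)&(abs(T[:,1])<30)]
    if len(k)>8: print(z,len(k),k[:,:2].min(0).round(1),k[:,:2].max(0).round(1))
```

```text
11.95 [436.5 311.9 119.2] 50.86136078181921 [-1.2 -0.4  0.9]
-100 2270 [-22.  -18.4] [22.  -8.6]
-94 310 [-22.  -18.2] [ 22. -16.]
-76 26 [-8.3 -6.2] [9.1 7. ]
-70 5362 [-12.9  -9.9] [17.  12.1]
-64 935 [-13.6  -9.9] [17.1  4.2]
-58 768 [-13.5 -10. ] [17.  -0.3]
-52 698 [-13.5 -10. ] [17.5 -0.1]
-46 581 [-13.3 -10. ] [17.4 -0.3]
-40 539 [-13.2 -10. ] [17.2 -0.3]
-34 401 [-12.7  -9.8] [13.5 -6.8]
-28 384 [-12.6 -10. ] [13.4 -6.9]
-22 328 [-12.5  -9.9] [13.5 -7.2]
-16 423 [-21.7 -29.9] [21.3 20.7]
-10 6183 [-22. -30.] [22. 30.]
-4 26 [-13.5  -8.5] [14.7 -2.7]
2 11 [-13.4  -4.8] [14.8 -2.3]
```

Centred within 1 mm. Closing, then drawing out along the axis.

Request:
play_rows:
  rows:
    - {"x":0,"y":1,"z":0,"ax":0,"ay":0,"az":0,"grip":-0.2}
    - {"x":0,"y":1,"z":0,"ax":0,"ay":0,"az":0,"grip":-1}
    - {"x":0,"y":1,"z":0,"ax":0,"ay":0,"az":0,"grip":-1}
    - {"x":0,"y":1,"z":0,"ax":0,"ay":0,"az":0,"grip":-1}
    - {"x":0,"y":1,"z":0,"ax":0,"ay":0,"az":0,"grip":-1}
    - {"x":0,"y":1,"z":0,"ax":0,"ay":0,"az":0,"grip":-1}
    - {"x":0,"y":1,"z":-3,"ax":0,"ay":0,"az":0,"grip":-1}
    - {"x":0,"y":1,"z":-8,"ax":0,"ay":0,"az":0,"grip":-1}
  squeeze: 50

```text
clock: 12.8
position: [434.5, 310.6, 127.8]
tcp_rot: [[0.936, 0.249, 0.249], [0.241, -0.969, 0.062], [0.257, 0.002, -0.966]]
contact_force: [-0.0, -0.9, -0.3]
width: 25.6
```

Request:
play_rows:
  rows:
    - {"x":0,"y":0,"z":-10,"ax":0,"ay":0,"az":0,"grip":-1}
    - {"x":0,"y":0,"z":-25,"ax":0,"ay":0,"az":0,"grip":-1}
    - {"x":0,"y":0,"z":-45,"ax":0,"ay":0,"az":0,"grip":-1}
    - {"x":0,"y":0,"z":-65,"ax":0,"ay":0,"az":0,"grip":-1}
    - {"x":0,"y":0,"z":-85,"ax":0,"ay":0,"az":0,"grip":-1}
    - {"x":0,"y":0,"z":-105,"ax":0,"ay":0,"az":0,"grip":-1}
    - {"x":0,"y":0,"z":-120,"ax":0,"ay":0,"az":0,"grip":-1}
    - {"x":0,"y":0,"z":-130,"ax":0,"ay":0,"az":0,"grip":-1}
  squeeze: 50

```text
clock: 13.6
position: [401.9, 302.6, 255.0]
tcp_rot: [[0.935, 0.249, 0.251], [0.241, -0.968, 0.064], [0.259, 0.0, -0.966]]
contact_force: [0.5, 0.0, -1.2]
width: 25.7
```

Run:
```python
from h import *
from scipy.spatial.transform import Rotation as Ro
st=arm.sense();p=st["position"];R0=st["tcp_rot"]
print(st["clock"],p.round(1),st["width"],st["contact_force"].round(1),st["joints"].round(1))
R1=Ro.from_euler("z",7.5,degrees=True).as_matrix()@np.diag([1,-1,-1.])
# tip in tool: top at z-70 -> tip +175 => ~105
tgt=np.array([555,-98,60+30+105.]); print("shift",(R0.T@(tgt-p)).round(1),Ro.from_matrix(R0.T@R1).as_rotvec(degrees=True).round(2))
s,W,_=cloud("side"); pp(("tip_end","side"),("surface_probe","side"))
```

```text
13.6 [401.9 302.6 255. ] 25.696973630460363 [ 0.5  0.  -1.2] [-39.3   9.2  -9.4 126.3  18.1  33.4 -48.2]
shift [ 31.2 426.1  70.7] [ -0.88 -14.98   6.89]
tip_end side []
surface_probe side [(array([425. , 307.3, 154.7]), 0.69)]
```

Run:
```python
from h import *
from scipy.spatial.transform import Rotation as Ro, Slerp
st=arm.sense();p=st["position"];R0=st["tcp_rot"]
R1=Ro.from_euler("z",7.5,degrees=True).as_matrix()@np.diag([1,-1,-1.])
rv=Ro.from_matrix(R0.T@R1).as_rotvec(degrees=True)
W=[(402,302,267,0),(402,300,295,0),(408,284,312,.05),(421,250,316,.15),(436,212,316,.25),(451,172,314,.35),(466,132,310,.45),(481,92,304,.55),
(496,52,296,.65),(511,14,286,.75),(525,-22,275,.85),(538,-54,264,.93),(548,-80,252,1),(554,-95,242,1),(555,-98,235,1),(555,-98,235,1)]
for w in W: print((R0.T@(np.array(w[:3])-p)).round(0),(rv*w[3]).round(1))
```

```text
[  3.   1. -13.] [-0. -0.  0.]
[ 10.   3. -40.] [-0. -0.  0.]
[ 16.  20. -56.] [-0.  -0.7  0.3]
[ 21.  56. -59.] [-0.1 -2.2  1. ]
[ 26.  96. -57.] [-0.2 -3.7  1.7]
[ 30. 139. -54.] [-0.3 -5.2  2.4]
[ 33. 181. -49.] [-0.4 -6.7  3.1]
[ 36. 224. -42.] [-0.5 -8.2  3.8]
[ 38. 266. -33.] [-0.6 -9.7  4.5]
[ 41. 307. -22.] [ -0.6 -11.2   5.2]
[ 42. 345. -10.] [ -0.7 -12.7   5.9]
[ 44. 379.   2.] [ -0.8 -13.9   6.4]
[ 44. 407.  14.] [ -0.9 -15.    6.9]
[ 43. 423.  24.] [ -0.9 -15.    6.9]
[ 42. 426.  31.] [ -0.9 -15.    6.9]
[ 42. 426.  31.] [ -0.9 -15.    6.9]
```

Request:
play_rows:
  rows:
    - {"x":3,"y":1,"z":-13,"ax":0,"ay":0,"az":0,"grip":-1}
    - {"x":10,"y":3,"z":-40,"ax":0,"ay":0,"az":0,"grip":-1}
    - {"x":16,"y":20,"z":-56,"ax":0,"ay":-0.7,"az":0.3,"grip":-1}
    - {"x":21,"y":56,"z":-59,"ax":-0.1,"ay":-2.2,"az":1,"grip":-1}
    - {"x":26,"y":96,"z":-57,"ax":-0.2,"ay":-3.7,"az":1.7,"grip":-1}
    - {"x":30,"y":139,"z":-54,"ax":-0.3,"ay":-5.2,"az":2.4,"grip":-1}
    - {"x":33,"y":181,"z":-49,"ax":-0.4,"ay":-6.7,"az":3.1,"grip":-1}
    - {"x":36,"y":224,"z":-42,"ax":-0.5,"ay":-8.2,"az":3.8,"grip":-1}
  squeeze: 50

```text
clock: 14.55
position: [481.3, 90.0, 302.6]
tcp_rot: [[0.977, 0.184, 0.113], [0.182, -0.983, 0.023], [0.115, -0.002, -0.993]]
contact_force: [-0.0, 0.2, -1.3]
width: 25.7
```

Run:
```python
from h import *
from scipy.spatial.transform import Rotation as Ro
st=arm.sense();p=st["position"];R0=st["tcp_rot"]
print(st["clock"],p.round(1),st["width"],R0.round(3).tolist())
R1=Ro.from_euler("z",7.5,degrees=True).as_matrix()@np.diag([1,-1,-1.])
rv=Ro.from_matrix(R0.T@R1).as_rotvec(degrees=True)
for w in [(496,52,296,.15),(511,14,286,.35),(525,-22,275,.55),(538,-54,264,.75),(548,-80,252,.9),(554,-95,242,1),(555,-98,235,1),(555,-98,235,1)]: print((R0.T@(np.array(w[:3])-p)).round(0),(rv*w[3]).round(1))
```

```text
14.55 [481.3  90.  302.6] 25.74238575785167 [[0.977, 0.184, 0.113], [0.182, -0.983, 0.023], [0.115, -0.002, -0.993]]
[ 7. 40.  7.] [-0.  -1.   0.5]
[13. 80. 18.] [-0.1 -2.3  1.1]
[ 19. 118.  30.] [-0.2 -3.6  1.7]
[ 25. 152.  41.] [-0.2 -5.   2.3]
[ 28. 179.  54.] [-0.3 -5.9  2.8]
[ 30. 195.  64.] [-0.3 -6.6  3.1]
[ 30. 198.  71.] [-0.3 -6.6  3.1]
[ 30. 198.  71.] [-0.3 -6.6  3.1]
```

Request:
play_rows:
  rows:
    - {"x":7,"y":40,"z":7,"ax":0,"ay":-1,"az":0.5,"grip":-1}
    - {"x":13,"y":80,"z":18,"ax":-0.1,"ay":-2.3,"az":1.1,"grip":-1}
    - {"x":19,"y":118,"z":30,"ax":-0.2,"ay":-3.6,"az":1.7,"grip":-1}
    - {"x":25,"y":152,"z":41,"ax":-0.2,"ay":-5,"az":2.3,"grip":-1}
    - {"x":28,"y":179,"z":54,"ax":-0.3,"ay":-5.9,"az":2.8,"grip":-1}
    - {"x":30,"y":195,"z":64,"ax":-0.3,"ay":-6.6,"az":3.1,"grip":-1}
    - {"x":30,"y":198,"z":71,"ax":-0.3,"ay":-6.6,"az":3.1,"grip":-1}
    - {"x":30,"y":198,"z":71,"ax":-0.3,"ay":-6.6,"az":3.1,"grip":-1}
  squeeze: 50

```text
clock: 15.35
position: [553.8, -94.9, 234.2]
tcp_rot: [[0.991, 0.131, -0.002], [0.131, -0.991, 0.002], [-0.002, -0.002, -1.0]]
contact_force: [-0.9, 0.3, -0.8]
width: 25.2
```

Run:
```python
from h import *
s,W,st=cloud("wrist"); print(st["clock"],st["position"].round(1),st["width"],st["tcp_rot"].round(3).tolist())
cv2.imwrite("pics/w7.png",s["img"][:,:,::-1]); pp(("mark","wrist"),("tip_end","wrist"),("surface_probe","wrist"),("warmer","wrist"))
s2,W2,_=cloud("scene"); pp(("mark","scene"),("tip_end","scene"),("surface_probe","scene"))
s3,W3,_=cloud("side"); pp(("mark","side"),("tip_end","side"),("surface_probe","side"))
for n,S in(("scene",s2),("side",s3)): cv2.imwrite(f"pics/{n}3.png",S["img"][:,:,::-1])
# crops: project approx tip
def uv(S,X): return cv2.projectPoints(np.array([X],float),cv2.Rodrigues(S["R"])[0],S["t"],S["intrinsics"],S["dist_coeffs"])[0].ravel()
crops=[]
for S in(s2,s3):
    c=uv(S,(555,-98,130)).astype(int); print(c); crops.append(cv2.resize(S["img"][c[1]-60:c[1]+60,c[0]-50:c[0]+50],None,fx=4,fy=4,interpolation=cv2.INTER_CUBIC))
cv2.imwrite("pics/crop3.png",np.hstack(crops)[:,:,::-1])
T=((W-st["position"])@st["tcp_rot"]).reshape(-1,3)
k=T[(abs(T[:,0])<9)&(T[:,1]>-20)&(T[:,1]<20)&(T[:,2]>30)&(T[:,2]<140)]
for z in range(30,140,10):
    j=k[abs(k[:,2]-z)<5]
    if len(j)>3: print(z,len(j),j[:,:2].min(0).round(1),j[:,:2].max(0).round(1))
```

```text
15.35 [553.8 -94.9 234.2] 25.16733899113644 [[0.991, 0.131, -0.002], [0.131, -0.991, 0.002], [-0.002, -0.002, -1.0]]
mark wrist [(array([557.5, -98.1,  60.4]), 0.93)]
tip_end wrist []
surface_probe wrist [(array([551.1, -98.7, 131.5]), 0.74)]
warmer wrist [(array([ 577.4, -117.6,    1.1]), 0.88)]
mark scene [(array([555.2, -99.1,  59.5]), 0.74)]
tip_end scene []
surface_probe scene [(array([ 340.4, -177.5,   -2.3]), 0.71), (array([553.8, -93.4, 130.8]), 0.62)]
mark side [(array([551.6, -96.3,  60.2]), 0.69)]
tip_end side []
surface_probe side [(array([553.5, -96.8, 130.6]), 0.54), (array([356. , 140.5,   4. ]), 0.28)]
[328 210]
[306 242]
60 39 [-3.3 -2.9] [3.1 0.3]
70 115 [-4.7 -4.8] [5.3 3. ]
80 111 [-6.2 -5.7] [6.2 4.7]
90 48 [-5.7 -5.7] [ 6.3 -0. ]
100 14 [-3.7 -3.8] [ 2.9 -2. ]
```

View pics/w7.png

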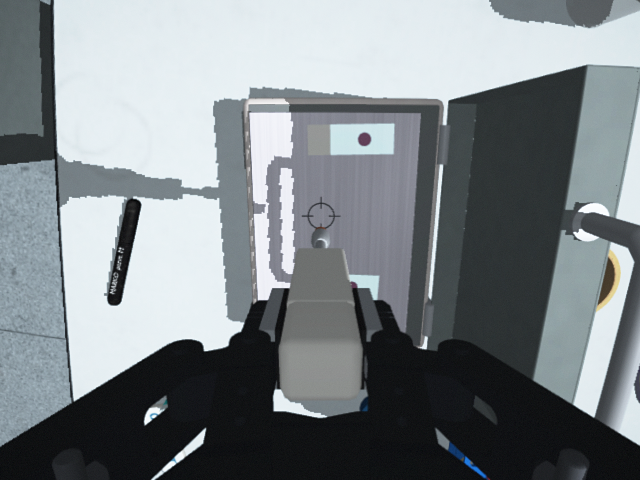

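View pics/crop3.png

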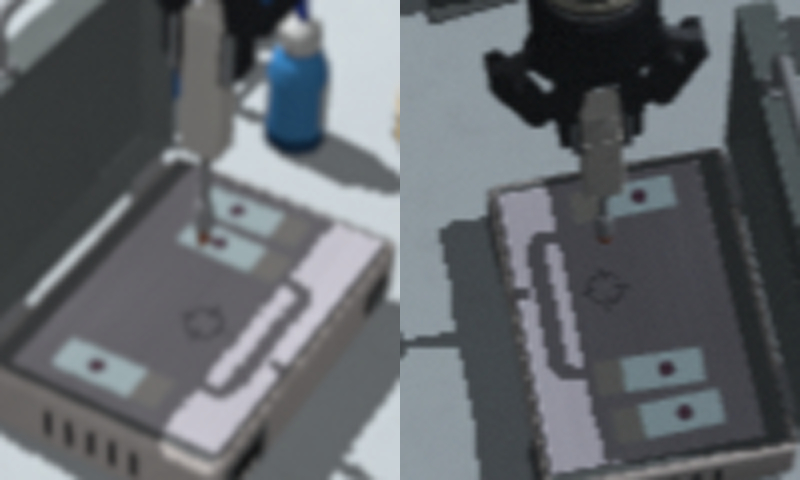

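Wrist view: the ring is at (321,215) and the bell/tip just above it at (320,238). The slides are clear of the tip at (362,139) and (365,290). Both outside views show the tip about 70 mm straight above the ring. I'm measuring the ring pixel in the same tool frame as the tip.

Run:
```python
from h import *
s,W,st=cloud("wrist"); T=(W-st["position"])@st["tcp_rot"]
g=cv2.cvtColor(s["img"],cv2.COLOR_RGB2GRAY)
c=cv2.HoughCircles(cv2.medianBlur(g[190:242,290:352],3),cv2.HOUGH_GRADIENT,1,50,param1=60,param2=10,minRadius=9,maxRadius=18)
print("hough",None if c is None else c[0,0]+[290,190,0])
print("mark tool",np.nanmedian(T[213:218,319:324].reshape(-1,3),0).round(1), "world",np.nanmedian(W[213:218,319:324].reshape(-1,3),0).round(1))
print(st["position"].round(1), st["clock"])
# ring points pixels dark -> tool xy
m=np.zeros(g.shape,bool); m[197:234,303:340]=True; m[226:,308:332]=False
dark=m&(g<np.median(g[m])-25); P=T[dark]; print(dark.sum(),P.min(0).round(1),P.max(0).round(1))
# plate edge-on scene check of verticality: handle fit side faces
f=T.reshape(-1,3)
for z in range(-68,10,8):
    k=f[(abs(f[:,2]-z)<4)&(abs(f[:,0])<16)&(f[:,1]<5)&(f[:,1]>-14)]
    if len(k)>5: print(z,len(k),k[:,1].min().round(1),np.percentile(k[:,1],10).round(1),k[:,0].min().round(1),k[:,0].max().round(1))
# world z of plate
print("plate z",np.nanmedian(W[150:200,300:310,2]).round(1))
```

```text
hough [317.5        212.5         12.89999962]
mark tool [  0.9   2.8 176.7] world [556.8 -98.3  59.4]
[555.1 -95.7 236.1] 16.0
174 [nan nan nan] [nan nan nan]
-68 4794 -12.7 -9.6 -15.9 16.0
-60 1592 -11.9 -11.0 -16.0 16.0
-52 1026 -11.9 -11.2 -16.0 16.0
-44 866 -12.0 -11.1 -16.0 16.0
-36 793 -11.8 -11.1 -15.9 16.0
-28 516 -11.5 -10.4 -15.9 16.0
-20 426 -10.9 -10.3 -12.8 13.0
-12 368 -10.8 -10.3 -12.8 13.0
-4 328 -10.7 -10.3 -12.8 12.8
4 275 -10.7 -10.3 -12.9 12.9
plate z 59.0
```

Request:
play_rows:
  rows:
    - {"x":0.7,"y":2,"z":6,"ax":0,"ay":0,"az":0,"grip":-1}
    - {"x":0.7,"y":2,"z":18,"ax":0,"ay":0,"az":0,"grip":-1}
    - {"x":0.7,"y":2,"z":30,"ax":0,"ay":0,"az":0,"grip":-1}
    - {"x":0.7,"y":2,"z":42,"ax":0,"ay":0,"az":0,"grip":-1}
    - {"x":0.7,"y":2,"z":52,"ax":0,"ay":0,"az":0,"grip":-1}
    - {"x":0.7,"y":2,"z":60,"ax":0,"ay":0,"az":0,"grip":-1}
    - {"x":0.7,"y":2,"z":64,"ax":0,"ay":0,"az":0,"grip":-1}
    - {"x":0.7,"y":2,"z":64,"ax":0,"ay":0,"az":0,"grip":-1}
  squeeze: 50

```text
clock: 16.85
position: [555.8, -97.5, 171.2]
tcp_rot: [[0.991, 0.13, 0.001], [0.13, -0.991, 0.001], [0.001, -0.001, -1.0]]
contact_force: [-1.0, -0.1, -0.4]
width: 25.6
```

Run:
```python
from h import *
F=[]
for i in range(8):
    s,W,st=cloud("wrist"); F.append(st["contact_force"])
F=np.array(F); print(st["clock"],st["position"].round(2),F.mean(0).round(2),F.std(0).round(2))
T=((W-st["position"])@st["tcp_rot"]).reshape(-1,3)
k=T[(abs(T[:,0])<8)&(abs(T[:,1])<8)&(abs(T[:,2]+70)<8)]; print("top z",np.median(k[:,2]))
cv2.imwrite("pics/w8.png",cv2.resize(s["img"][150:290,240:400,::-1],None,fx=4,fy=4,interpolation=cv2.INTER_CUBIC))
s,W,_=cloud("scene"); pp(("mark","scene"),("tip_end","scene"),("surface_probe","scene"),("handle","scene"))
c=(328,222); a=cv2.resize(s["img"][c[1]-50:c[1]+50,c[0]-50:c[0]+50],None,fx=4,fy=4,interpolation=cv2.INTER_CUBIC)
s,W,_=cloud("side"); pp(("mark","side"),("tip_end","side"),("surface_probe","side"))
c=(306,250); b=cv2.resize(s["img"][c[1]-50:c[1]+50,c[0]-50:c[0]+50],None,fx=4,fy=4,interpolation=cv2.INTER_CUBIC)
cv2.imwrite("pics/crop4.png",np.hstack([a,b])[:,:,::-1])
```

```text
17.2 [556.44 -97.65 172.4 ] [ 0.01 -0.1  -0.79] [0.55 0.57 0.82]
top z -70.04549688249676
mark scene [(array([680.4, -99.4, 275.1]), 0.68), (array([450.8, 270.8,   0.5]), 0.65)]
tip_end scene [(array([ 572. , -432.9,    0.8]), 0.63)]
surface_probe scene [(array([ 554. , -101.1,   66.6]), 0.58)]
handle scene [(array([ 679.2, -101.7,  271.3]), 0.75)]
mark side [(array([551.2, -94.2,  58.3]), 0.61)]
tip_end side [(array([357.8, 141.1,   1.8]), 0.33), (array([ 661.9, -104.8,   57.7]), 0.16)]
surface_probe side [(array([ 556. , -100.5,   66.2]), 0.51)]
```

View pics/crop4.png

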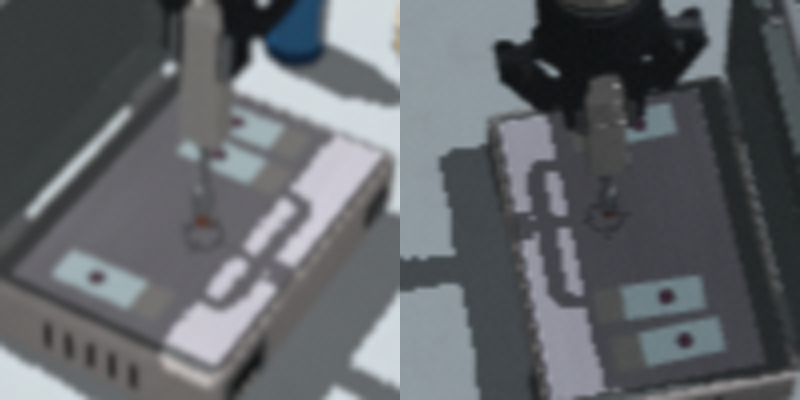

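Both outside views show the copper tip directly over the ring, about 7 mm above the plate (top of handle at tool z −70.0, so the free tip is at z ≈ 67.4). Descending 12 mm slowly.

Request:
play_rows:
  rows:
    - {"x":0,"y":0,"z":2,"ax":0,"ay":0,"az":0,"grip":-1}
    - {"x":0,"y":0,"z":4,"ax":0,"ay":0,"az":0,"grip":-1}
    - {"x":0,"y":0,"z":6,"ax":0,"ay":0,"az":0,"grip":-1}
    - {"x":0,"y":0,"z":8,"ax":0,"ay":0,"az":0,"grip":-1}
    - {"x":0,"y":0,"z":10,"ax":0,"ay":0,"az":0,"grip":-1}
    - {"x":0,"y":0,"z":11,"ax":0,"ay":0,"az":0,"grip":-1}
    - {"x":0,"y":0,"z":12,"ax":0,"ay":0,"az":0,"grip":-1}
    - {"x":0,"y":0,"z":12,"ax":0,"ay":0,"az":0,"grip":-1}
  squeeze: 50

```text
clock: 18.5
position: [556.1, -97.6, 160.0]
tcp_rot: [[0.991, 0.13, 0.002], [0.13, -0.991, 0.001], [0.002, -0.001, -1.0]]
contact_force: [-1.4, 0.0, 1.4]
width: 25.7
```

Run:
```python
from h import *
F=[];Z=[]
for i in range(12):
    s,W,st=cloud("wrist"); F.append(st["contact_force"]); Z.append(st["position"])
F=np.array(F); print(st["clock"],np.mean(Z,0).round(2),F.mean(0).round(2),F.std(0).round(2),st["width"])
T=((W-st["position"])@st["tcp_rot"]).reshape(-1,3)
k=T[(abs(T[:,0])<8)&(abs(T[:,1])<8)&(abs(T[:,2]+70)<8)]; print("top z",np.median(k[:,2]),st["tcp_rot"].round(3).tolist())
V=W.reshape(-1,3)
k=T[(abs(T[:,0])<9)&(abs(T[:,1])<14)&(T[:,2]>50)&(T[:,2]<112)]
for z in range(55,112,4):
    j=k[abs(k[:,2]-z)<2]
    if len(j)>3: print(z,len(j),j[:,:2].min(0).round(1),j[:,:2].max(0).round(1))
cv2.imwrite("pics/w9.png",cv2.resize(s["img"][150:290,240:400,::-1],None,fx=4,fy=4,interpolation=cv2.INTER_CUBIC))
s,W,_=cloud("side"); pp(("surface_probe","side"))
P=W.reshape(-1,3);P=P[(abs(P[:,0]-668)<40)&(P[:,1]>-230)&(P[:,1]<0)&(P[:,2]>80)&(P[:,2]<225)]; pp(("handle","side"),)
```

```text
19.05 [556.09 -97.61 160.  ] [-0.67  0.12  1.39] [0.53 0.6  0.57] 25.326472868625896
top z -70.04027942637252 [[0.991, 0.13, 0.002], [0.13, -0.991, 0.001], [0.002, -0.0, -1.0]]
55 8 [-1.3 -2.7] [ 1.8 -2.1]
59 20 [-2.6 -2.9] [ 3.1 -0.8]
63 16 [-3.3 -2.9] [3.1 0.1]
67 16 [-3.3 -2.8] [3.2 0.2]
71 57 [-4.  -4.7] [4.6 2.6]
75 77 [-5.5 -5.1] [6.  3.4]
79 56 [-6.2 -6. ] [6.1 4.2]
83 19 [-6.3 -5.7] [5.5 0.7]
87 27 [-5.6 -5.6] [ 6.2 -0.6]
91 21 [-5.7 -5.7] [ 6.3 -0. ]
99 330 [ -9.  -13.8] [ 8.9 11.3]
103 198 [ -9.  -13.7] [ 8.9 11.5]
surface_probe side [(array([554.2, -98.6,  54.3]), 0.54)]
handle side [(array([ 676.4, -103.6,  273.7]), 0.63), (array([ 576.6, -114.6,    0.6]), 0.31)]
```

View pics/w9.png

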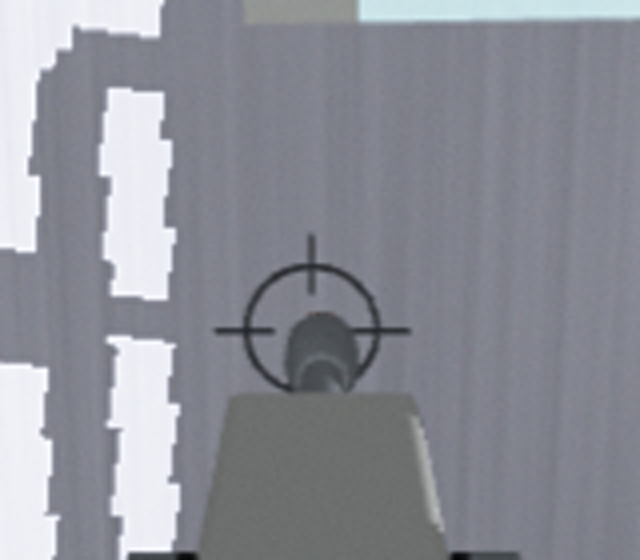

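Run:
```python
from h import *
s,W,st=cloud("wrist"); T=(W-st["position"])@st["tcp_rot"]
for (c,r) in((301,232),(335,232),(318,215),(318,216),(342,232),(294,232)): print(c,r,np.nanmedian(T[r-1:r+2,c-1:c+2].reshape(-1,3),0).round(1))
print(st["clock"])
```

```text
301 232 [-1.400e+01 -1.000e-01  1.006e+02]
335 232 [ 11.   -0.4 100.7]
318 215 [ -1.5 -13.2 100.3]
318 216 [ -1.5 -12.2 100.4]
342 232 [ 16.2  -0.  100.9]
294 232 [-19.2  -0.2 101.2]
19.25
```

The ring centre in the tool frame is (-1.5,-0.2) and the tip is at (0,0.7), so the tip is about 1.7 mm off (limit 7). Force and height both indicate 4–5 mm of push. Handing in.

Run:
```python
from workcell import arm
print(arm.hand_in()); st=arm.sense(); print(st["clock"],st["position"],st["contact_force"],st["width"])
```

```text
the job is handed in; nothing more can be done
None
the job is handed in; nothing more can be done
```

I folded the cover upright by its handle, drew the surface thermometer out along its lean, and set it upright on the ring. I handed in at about 19 s with the gripper still holding it; hand-in gave no verdict.

**Last checks before hand-in**
- **Cover:** the depth fit put it within about 1° of upright just after opening, and the network's handle point had hardly moved near the end.
- **Tip position:** about 1.7 mm from the ring centre in the wrist camera. The hand was within about 0.2° of vertical, and the handle sat straight in it.
- **Push:** the height implies about 5 mm of push. The force change of about 2.2 N implies about 4 mm.
- **Grip:** the opening held steady at about 25.5 mm, with the squeeze set to 50 N.
- **Not checked again:** I did not re-measure the needle thermometer or the bench items at the end. The draw-out and travel paths were planned to stay clear of them.

**Failed or disagreed**
- **First move refused:** it left out some keys, and I resent it with all of them.
- **First handle grasp missed:** it closed on nothing. The camera showed the pads ending about 25 mm behind the stated tool point, so I used the measured pad position after that.
- **Network results:** "tip_end" gave only false hits or nothing. The "mark" reports differed from each other by up to about 6 mm, so I relied on the ring pixels with depth instead.

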